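# Hang the slide rack up to dry

### The job

Take the lid off the grey slide dish and set it down flat, right way up, on the bare bench top; lift the steel slide rack straight up out of the dish and hang it by its wire handle on the hook of the drying stand; when it hangs there free, put the lid back on the empty dish, fully seated. Keep the rack roughly upright so that no slide falls out, and leave the tube block, the beaker and the bottle where they stand.

Things in the scene. Friction and masses are not known exactly. Their poses are not given: they have to be found in the camera images.
- dish: Grey plastic open-topped slide dish, fixed to the bench: outside 84 (x) x 106 (y) x 130 mm tall, walls and floor 5 mm thick, so the opening is 74 x 96 mm. Origin: centre of its underside, on the bench; z up. The hook stand and the dish may be on either side of the bench.
- lid: Loose grey lid, at first on the dish. Origin: centre of its underside. Upwards: a plug 66 (x) x 88 (y) mm, z 0 to 8 mm, that enters the dish opening; a plate 92 x 114 mm, z 8 to 14 mm, that rests on the rim; a black bar grip 44 (along x) x 14 (along y) mm, z 14 to 40 mm. Seated, its origin is 122 mm above the dish's, x axes in line (either way round). About 0.16 kg.
- rack: Loose stainless slide rack, under the lid at first, standing on the dish floor up to 3 mm off centre. Origin: centre of its underside. A tray 60 (x) x 84 (y) x 30 mm tall of glass slides, with a handle of 6 mm wire over it in the plane x = 0: legs from y = +-39 mm up to +-36 mm at z = 66 mm, then rising to a middle peak. About 0.26 kg.
- bail_peak (a point): Underside of the peak of the rack's wire handle, 78 mm above the rack's origin; axes as the rack's. The window below it, down to z = 30 mm, is open along x: the hook passes through it along x.
- rack_tab (a point): Top centre of the flat steel grip tab that stands on the handle's peak, 114 mm above the rack's origin; axes as the rack's. The tab is 22 (along x) x 8 (along y) mm and 30 mm tall: pinch it across y, with the fingertips at most 28 mm below this point, or they meet the wire.
- stand: Fixed drying stand. Origin: on the bench straight below the hook's seat; z up; the hook points to the stand's own -x. A white plastic drip tray 150 x 150 x 22 mm (x from -80 to 70 mm), a steel post 12 mm thick and 206 mm tall at x = 85 mm, and a hook of 8 mm rod running from the post to -x.
- hook_seat (a point): Top of the hook's seat, 196 mm above the stand's origin; axes as the stand's. Level for 13 mm either way along x. The rod's tip, at x = -34 mm, rises 14 mm above the seat; at x = 30 mm towards the post it is 10 mm above. The rack's handle goes over the tip from -x, rack x along stand x (either way round), then down onto the seat.
- tube_block: White plastic test-tube block, 60 (x) x 150 (y) x 45 mm, ten open holes in its top. Bystander. Origin: centre of its underside.
- beaker: Blue plastic beaker, 70 mm across, 95 mm tall, open. Bystander. Origin: centre of its underside.
- reagent: Amber glass bottle with a white cap and a paper label, 60 mm across, 150 mm tall. Bystander. Origin: centre of its underside.
There are look-alikes about, which are no part of the job. Of the things that look like the stand, take the one that is farthest to the robot's right at the start.

How it is judged:
On the way, in this order (a step that is already met when the one before it is completed fails the run):
1. the lid lies flat and right way up on the bench top, let go (height (world z) of lid below 0.005 m and angle between lid's own z axis and vertical below 0.05 rad and contact force between the fingers and lid below 0.1 N and linear speed of lid below 0.02 m/s), for 0.2 s.
2. the rack is clear above the dish rim, lifted out with the fingers (z of rack in the frame of dish above 0.13 m and contact force between the fingers and rack above 0.5 N), for 0.05 s.
3. the rack hangs by its wire handle on the seat of the hook, let go and still, while the lid is still off (x of bail_peak in the frame of hook_seat between -0.022 and 0.022 m and y of bail_peak in the frame of hook_seat between -0.02 and 0.02 m and z of bail_peak in the frame of hook_seat between -0.005 and 0.008 m and angle between rack's own z axis and vertical below 0.25 rad and contact force between rack and stand above 0.8 N and contact force between the fingers and rack below 0.1 N and linear speed of rack below 0.05 m/s and height (world z) of lid below 0.005 m), for 0.3 s.
At the end, for the whole second after the job is handed in: Rack still and let go, its handle's peak on the hook seat (22 mm along the hook, 20 mm sideways, -5 to +8 mm in height), under 0.25 rad off upright, borne by the stand. Lid let go and seated on the dish: within 8 mm of centre, at most 2.5 mm high, level to 0.04 rad (x of bail_peak in the frame of hook_seat between -0.022 and 0.022 m and y of bail_peak in the frame of hook_seat between -0.02 and 0.02 m and z of bail_peak in the frame of hook_seat between -0.005 and 0.008 m and angle between rack's own z axis and vertical below 0.25 rad and contact force between rack and stand above 0.8 N and contact force between the fingers and rack below 0.1 N and linear speed of rack below 0.05 m/s and x of lid in the frame of dish between -0.008 and 0.008 m and y of lid in the frame of dish between -0.008 and 0.008 m and z of lid in the frame of dish between 0.118 and 0.1245 m and angle between lid's own z axis and vertical below 0.04 rad and contact force between the fingers and lid below 0.1 N and linear speed of lid below 0.02 m/s); the robot touches nothing.
It fails at once if the rack is tipped by more than 0.6 rad (angle between rack's own z axis and vertical above 0.6 rad).
It fails at once if the tube block is moved by more than 20 mm or tipped over (distance of tube_block from where it was at the start of the episode above 0.02 m or angle between tube_block's own z axis and vertical above 0.5 rad).
It fails at once if the beaker is moved by more than 20 mm or tipped over (distance of beaker from where it was at the start of the episode above 0.02 m or angle between beaker's own z axis and vertical above 0.5 rad).
It fails at once if the bottle is moved by more than 20 mm or tipped over (distance of reagent from where it was at the start of the episode above 0.02 m or angle between reagent's own z axis and vertical above 0.5 rad).
It also fails if it takes over 64 s, if anything falls off the work surface, if the arm or the gripper's body presses on something with over 40 N, if the wrist force passes 120 N, or if a joint passes its speed limit or range.

### The arm

A 6-joint arm with a two-finger parallel gripper is mounted at the origin on the work surface. World frame = base frame: x ahead of the robot, y to its left, z up, the work surface at z = 0. Lengths are in m, angles in rad, forces in N, time in s.
With the tool pointing down it reaches from about 0.2 to 0.875 m from the base axis. Payload 3.4 kg.
Tool frame: the origin (TCP) lies midway between the tips of the shut fingers; the grasp point (between the pads) lies bot.grip_depth behind it (bot.grip_depth is the distance from the TCP to the grasp point, in m); z points along the fingers, y is the line along which they close (so a half turn about z gives the same grasp; the last joint's range is limited). The gripper opens to 94 mm and grips with 3 to 60 N. Pads are 16 mm wide; open, the fingers measure 119 mm over their backs; the gripper's body (75 mm by 177 mm) begins 78 mm behind the grasp point.
Start: joints at [1.134, 0.276, 1.505, -0, 1.361, -0.121], TCP at [0.179, 0.547, 0.205] pointing down, gripper open.
Joint ranges: [-2.89, 2.89], [-0.75, 2.08], [0.22, 2.7], [-1.18, 4.32], [0.11, 2.71], [-2.7, 2.7]. Speed limits (rad/s): [2.57, 2.57, 3.14, 3.14, 3.14, 3.14].

### API

Orientations are given as a unit quaternion [w, x, y, z].
In Python, from station import bot gives the robot as it stands.
- The arm moves only by the tool carry_out, never from a script. Its argument "deltas" is a list of rows, each a list of 7 numbers: the turn, a rotation vector about the tool's x, y, z in degrees, then the shift along the tool's x, y, z in m, then the finger opening in m, from 0 to 0.094. In form: [[ax, ay, az, dx, dy, dz, jaw], ...]. A call has 1 to 5 rows; each row shifts and turns the commanded pose from where the row before left it, along the tool's axes as they then stand; what a row does not reach is not made up. A row lasts 1/12 s, in which the tool goes at most 41.7 mm and 7.16 degrees, less where a joint would pass 70% of its speed; a pose out of reach is approached as far as the arm can. A call with a gripper value outside its range is refused whole. The fingers move at their own pace and stop on an object; the grip force is fixed at half the most. Time passes only in rows, so rows that do not move let the fingers close. It gives the time, the measured TCP pose, the force, the opening and the grip force at its end, in the units of the state.
- bot.get_obs(): the state, without advancing time (a new reading comes with each control period).
- bot.capture(name): name is "side" or "top" or "wrist"; returns (picture, depth): 400x640x3 uint8, red, green, blue; 400x640 float32, m along the optical axis (not along the pixel's ray), 0 where there is no reading.
- bot.camera_info(name): a dict with "K" (3x3 intrinsics, pixels), "rvec" (rotation vector, rad) and "tvec" (3), from world to camera coordinates, as OpenCV has them. Camera axes: x right, y down, z forward; pixel columns grow to the right and rows downward; lengths in m; the calibration is good to about 2 mm. A picture is of the moment at which its call begins: read the wrist's pose just before it. camera_info takes no time and is no camera call; for the wrist camera it gives the pose at the moment of the call.
- bot.finish_job(): hands the job in; it is judged then, once.
The state is a dict: "time_s": time; "q": joint angles; "qd": joint speeds; "tau": joint torques, N m; "tool_pos": TCP position; "orientation": TCP orientation; "ft_force": force on the tool from outside, world axes, zero at the start; "moment": the same for the moment, N m; "grip_width": finger opening in m; "gripper_force": force on a finger pad.
Only numpy, scipy, OpenCV 4.12 (cv2) and the standard library are available. Lean on these libraries where they do the work, as an engineer would, in place of code of your own. Each camera call takes 0.05 s, during which the arm holds its last target. There are 200 camera calls.

## Working session

There is one attempt and no reset: what is moved stays moved. The work goes in short steps, Python scripts to look and compute and a tool call to move; the robot and the scene stay as the last step left them, time stands still between calls to the robot, and variables do not carry over. Pictures are saved under pics/ and viewed, at most 10 in all, crops included, and the job is handed in when it is done.

Besides the shell and the picture viewer there is one more tool, called after "Call:" by a JSON object that holds its "op" and its "data", one argument or row to a line. carry_out: Moves the arm, as the interface text tells. Its arguments: {"type":"object","properties":{"deltas":{"type":"array","items":{"type":"array","items":{"type":"number"}}}},"required":["deltas"]}

```bash
ls; mkdir -p pics
cat > h.py <<'E'
import numpy as np, cv2
from station import bot
from scipy.spatial.transform import Rotation as R
def cam(n):
    i=bot.camera_info(n); im,d=bot.capture(n)
    M=cv2.Rodrigues(np.array(i["rvec"],float))[0]; t=np.array(i["tvec"],float).ravel(); K=np.array(i["K"])
    v,u=np.mgrid[:d.shape[0],:d.shape[1]]
    c=np.stack([(u-K[0,2])/K[0,0]*d,(v-K[1,2])/K[1,1]*d,d],-1)
    P=(c-t)@M; P[d==0]=np.nan
    return im,P,(K,M,t)
def save(n,im): cv2.imwrite("pics/"+n+".png",cv2.cvtColor(im,cv2.COLOR_RGB2BGR))
def pose():
    o=bot.get_obs(); q=o["orientation"]
    return np.array(o["tool_pos"]),R.from_quat([q[1],q[2],q[3],q[0]]),o
E
python3 - <<'E'
from h import *
p,r,o=pose(); print(o, bot.grip_depth); print(r.as_matrix().round(3))
for n in ("top","side"):
    im,P,c=cam(n); save(n+"0",im); np.savez(n+"0.npz",im=im,P=P)
    print(n,(-c[1].T@c[2]).round(3),c[1].round(2).tolist())
E
```

```text
pics
{'time_s': 0.0, 'q': array([ 1.13400409e+00,  2.76599787e-01,  1.50611092e+00, -2.44966128e-05,
        1.36070004e+00, -1.20966396e-01]), 'qd': array([-0.00214631, -0.00111736, -0.00017523, -0.00105758,  0.00017532,
       -0.00119795]), 'tau': array([-2.07507022e-03, -4.04576218e+01, -2.37232983e+01,  6.99150469e-02,
        3.42135597e-02, -1.23980776e-04]), 'tool_pos': array([0.17835095, 0.54604652, 0.20461087]), 'orientation': array([-2.38727728e-04,  1.57254843e-01,  9.87557638e-01, -8.77224615e-04]), 'ft_force': array([ 0.12391652,  0.67407189, -0.21934874]), 'moment': array([-0.008277  , -0.01676853, -0.00558353]), 'gripper_force': 0.0, 'grip_width': 0.09389567098019755} 0.0188
[[-0.951  0.311 -0.001]
 [ 0.311  0.951 -0.002]
 [ 0.    -0.002 -1.   ]]
top [ 0.416 -0.011  1.273] [[-0.02, -1.0, -0.0], [-0.98, 0.02, -0.17], [0.17, -0.0, -0.98]]
side [0.589 0.663 0.995] [[-1.0, -0.05, -0.02], [-0.03, 0.79, -0.61], [0.04, -0.61, -0.79]]
```

View pics/top0.png

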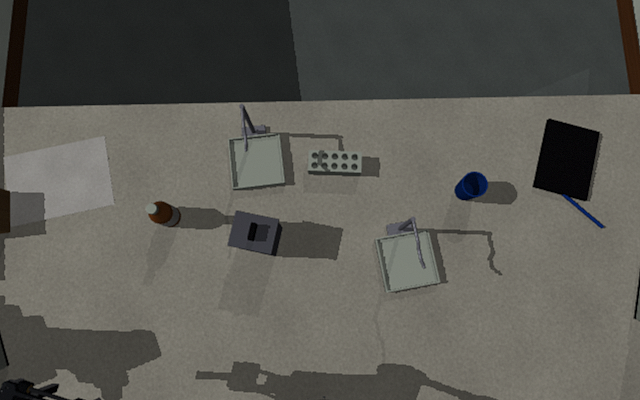

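View pics/side0.png

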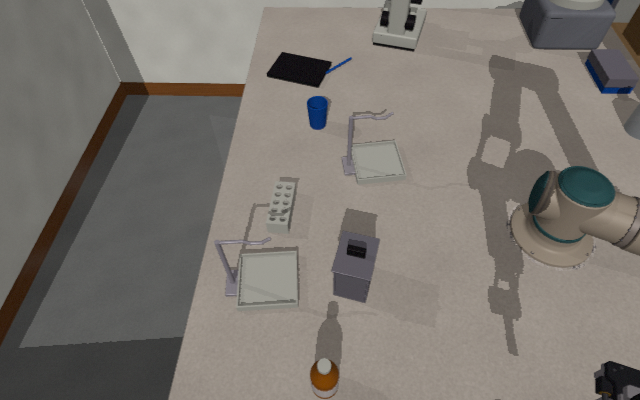

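Candidate stands: the left one at top(257,160)/side(268,278), and the right one at top(407,262)/side(375,160). Image right in the top view is the robot's right (−y), so the right one is meant. The dish with its lid is at top(255,232), with the black grip at (257,232). I'll measure and crop the stand to confirm.

```bash
cat > m.py <<'E'
from h import *
def rect(pts):
    (c,s,a)=cv2.minAreaRect((pts*1000).astype(np.float32)); return np.round(c,1),np.round(s,1),round(a,1)
S={}
for n in ("top","side"):
    z=np.load(n+"0.npz"); S[n]=(z["im"],z["P"])
    P=z["P"]; 
    def sel(x0,x1,y0,y1,z0,z1):
        return P[(P[...,0]>x0)&(P[...,0]<x1)&(P[...,1]>y0)&(P[...,1]<y1)&(P[...,2]>z0)&(P[...,2]<z1)]
    u,v=((255,232) if n=="top" else (357,262)); print(n,"lidpix",P[v,u].round(3))
    c=P[v,u]
    A=sel(c[0]-.1,c[0]+.1,c[1]-.1,c[1]+.1,.127,.145); print(" plate",len(A),np.median(A[:,2]).round(4),rect(A[:,:2]))
    A=sel(c[0]-.1,c[0]+.1,c[1]-.1,c[1]+.1,.153,.18); print(" grip",len(A),np.median(A[:,2]).round(4),rect(A[:,:2]))
    u,v=((407,262) if n=="top" else (378,160)); c=P[v,u]; print(" traypix",c.round(3))
    A=sel(c[0]-.12,c[0]+.12,c[1]-.12,c[1]+.12,.015,.03); print(" tray",len(A),np.median(A[:,2]).round(4),rect(A[:,:2]))
    A=sel(c[0]-.15,c[0]+.2,c[1]-.15,c[1]+.15,.10,.3); A=A[np.argsort(A[:,0])]; print(" hook",len(A)); print(A[::max(1,len(A)//25)].round(3).tolist())
    for nm,uv in dict(bottle=((155,208),(323,365)),block=((335,160),(282,200)),beaker=((472,185),(318,102))).items():
        u,v=uv[n=="side"]; print(" ",nm,P[v,u].round(3))
im=S["top"][0][200:310,350:470]; a=cv2.resize(im,None,fx=3.2,fy=3.2,interpolation=3)
im=S["side"][0][95:205,330:420]; b=cv2.resize(im,None,fx=3.2,fy=3.2,interpolation=3)
save("stand",np.hstack([a,b]))
E
python3 m.py
```

```text
top lidpix [0.543 0.162 0.135]
 plate 1506 0.1356 (array([544.9, 168.2]), array([114.4,  92. ]), 77.2)
 grip 108 0.161 (array([544.5, 168. ]), array([14.2, 43.7]), 77.4)
 traypix [ 0.465 -0.241  0.009]
 tray 500 0.0196 (array([ 485.6, -236.3]), array([178.2, 151.5]), 9.4)
 hook 227
[[0.444, -0.243, 0.213], [0.449, -0.239, 0.203], [0.456, -0.239, 0.204], [0.462, -0.237, 0.191], [0.469, -0.239, 0.193], [0.474, -0.235, 0.192], [0.481, -0.234, 0.19], [0.488, -0.238, 0.194], [0.494, -0.235, 0.199], [0.499, -0.237, 0.203], [0.504, -0.232, 0.204], [0.51, -0.23, 0.207], [0.516, -0.228, 0.203], [0.523, -0.227, 0.202], [0.53, -0.231, 0.204], [0.535, -0.225, 0.203], [0.542, -0.224, 0.206], [0.547, -0.23, 0.202], [0.554, -0.226, 0.201], [0.555, -0.222, 0.158], [0.556, -0.221, 0.188], [0.557, -0.219, 0.159], [0.559, -0.219, 0.187], [0.561, -0.223, 0.205], [0.562, -0.219, 0.12], [0.565, -0.223, 0.207]]
  bottle [0.607 0.411 0.153]
  block [ 0.752 -0.048  0.043]
  beaker [ 0.678 -0.438  0.012]
side lidpix [0.541 0.187 0.136]
 plate 1543 0.1366 (array([543. , 166.1]), array([116.6,  92.4]), 77.0)
 g
[... 235 characters left out ...]
 -0.244, 0.203], [0.463, -0.236, 0.196], [0.473, -0.236, 0.191], [0.482, -0.238, 0.19], [0.49, -0.235, 0.192], [0.499, -0.234, 0.196], [0.508, -0.232, 0.202], [0.516, -0.235, 0.206], [0.525, -0.226, 0.203], [0.533, -0.23, 0.203], [0.541, -0.227, 0.202], [0.549, -0.224, 0.201], [0.552, -0.229, 0.147], [0.554, -0.219, 0.112], [0.555, -0.221, 0.196], [0.555, -0.22, 0.148], [0.556, -0.223, 0.175], [0.557, -0.217, 0.196], [0.558, -0.225, 0.206], [0.559, -0.222, 0.169], [0.56, -0.224, 0.189], [0.56, -0.229, 0.203], [0.561, -0.223, 0.156], [0.562, -0.223, 0.183], [0.563, -0.225, 0.2], [0.564, -0.225, 0.146]]
  bottle [0.609 0.423 0.151]
  block [ 0.746 -0.054  0.046]
  beaker [ 0.662 -0.445  0.074]
```

View pics/stand.png

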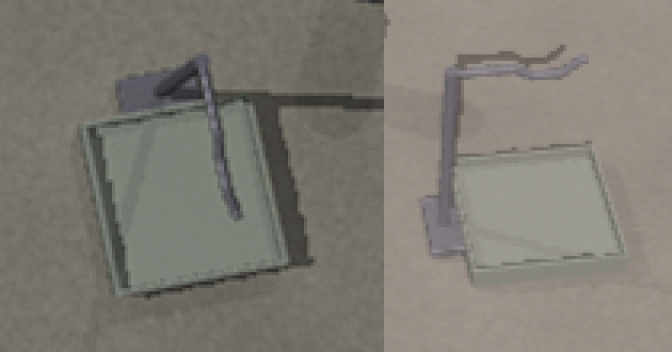

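The crop confirms the right stand: post on the far side, hook rod running towards the robot with its tip upturned, tray near the robot. Seat ≈ (0.476, −0.237), axis +9.3°. The lid is at (0.544, 0.1675), with its x axis at −12.7°. Moving to the lid.

```bash
cat > goal.py <<'E'
import sys
from h import *
x,y,z,a=map(float,sys.argv[1:5]); p,r,o=pose(); a=np.radians(a)
Y=np.array([np.cos(a),np.sin(a),0]); Z=np.array([0,0,-1.]); G=R.from_matrix(np.stack([np.cross(Y,Z),Y,Z],1))
print("pos",p.round(4),"turn",np.degrees((r.inv()*G).as_rotvec()).round(2),"shift in goal frame",G.inv().apply(np.array([x,y,z])-p).round(4),"t",o["time_s"],"q",np.round(o["q"],2),"grip",round(o["grip_width"],4),round(o["gripper_force"],1),"F",np.round(o["ft_force"],1))
E
python3 goal.py .544 .1675 .2 77.3
```

```text
pos [0.1784 0.5461 0.2047] turn [-0.09 -0.01 -5.39] shift in goal frame [-0.4399 -0.289   0.0047] t 0.1 q [ 1.13  0.28  1.51 -0.    1.36 -0.12] grip 0.0943 0.0 F [ 0.1  0.1 -0.3]
```

Call:
{"op": "carry_out", "data": {
  "deltas": [
    [0,0,-5.4,0,0,0,0.06],
    [0,0,0,-0.034,-0.0222,0,0.06],
    [0,0,0,-0.034,-0.0222,0,0.06],
    [0,0,0,-0.034,-0.0222,0,0.06],
    [0,0,0,-0.034,-0.0222,0,0.06]
  ]
}}

```text
time_s: 0.52
tool_pos: [0.2922, 0.4287, 0.205]
orientation: [-0.0, 0.11, 0.994, -0.0]
ft_force: [-0.1, 1.0, -0.3]
grip_width: 0.0642
gripper_force: 0.0
```

Call:
{"op": "carry_out", "data": {
  "deltas": [
    [0,0,0,-0.034,-0.0222,0,0.06],
    [0,0,0,-0.034,-0.0222,0,0.06],
    [0,0,0,-0.034,-0.0222,0,0.06],
    [0,0,0,-0.034,-0.0222,0,0.06],
    [0,0,0,-0.034,-0.0222,0,0.06]
  ]
}}

```text
time_s: 0.93
tool_pos: [0.434, 0.2827, 0.2052]
orientation: [-0.0, 0.111, 0.994, -0.0]
ft_force: [0.8, 0.5, 0.2]
grip_width: 0.06
gripper_force: 0.0
```

```bash
python3 goal.py .544 .1675 .2 77.3
```

```text
pos [0.434  0.2827 0.2052] turn [-0.01 -0.03  0.01] shift in goal frame [-0.1327 -0.0882  0.0052] t 0.9333 q [ 0.44  0.19  1.62  0.    1.33 -0.91] grip 0.06 0.0 F [0.8 0.5 0.2]
```

Call:
{"op": "carry_out", "data": {
  "deltas": [
    [0,0,0,-0.033,-0.022,0,0.06],
    [0,0,0,-0.033,-0.022,0,0.06],
    [0,0,0,-0.033,-0.022,0,0.06],
    [0,0,0,-0.032,-0.021,0,0.06],
    [0,0,0,0,0,0,0.06]
  ]
}}

```text
time_s: 1.35
tool_pos: [0.5468, 0.1655, 0.2046]
orientation: [0.002, 0.113, 0.994, -0.001]
ft_force: [-0.4, 0.1, 1.4]
grip_width: 0.0602
gripper_force: 0.0
```

```bash
python3 goal.py .544 .1675 .141 77.3
python3 - <<'E'
from h import *
im,P,c=cam("wrist"); save("w1",im)
A=P[(P[...,2]>.153)&(P[...,2]<.17)&(abs(P[...,0]-.544)<.06)&(abs(P[...,1]-.1675)<.06)]
print(len(A), cv2.minAreaRect((A[:,:2]*1000).astype(np.float32)), np.median(A[:,2]))
E
```

```text
pos [0.5468 0.1655 0.2046] turn [-0.15  0.2  -0.31] shift in goal frame [0.0032 0.0014 0.0636] t 1.35 q [ 0.17  0.27  1.52 -0.    1.35 -1.17] grip 0.0602 0.0 F [-0.4  0.1  1.4]
1345 ((541.2373657226562, 164.34213256835938), (13.783547401428223, 44.3034553527832), 77.20476531982422) 0.16167338795320824
```

View pics/w1.png

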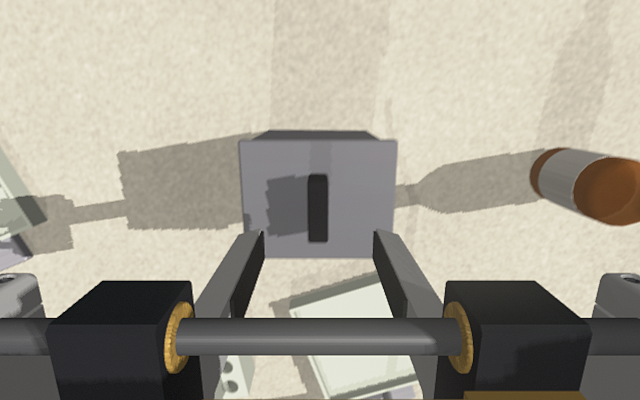

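The wrist view shows the black grip at (318,208), aligned with the fingers, and it measures within 3 mm of the earlier fix. Descending to grasp.

Call:
{"op": "carry_out", "data": {
  "deltas": [
    [0,0,0,0.0035,0,0.025,0.06],
    [0,0,0,0,0,0.025,0.06],
    [0,0,0,0,0,0.0125,0.06],
    [0,0,0,0,0,0,0.0],
    [0,0,0,0,0,0,0.0]
  ]
}}

```text
time_s: 1.82
tool_pos: [0.5372, 0.1723, 0.1425]
orientation: [-0.001, 0.11, 0.994, -0.0]
ft_force: [0.3, 0.2, 0.7]
grip_width: 0.0501
gripper_force: 0.0
```

Call:
{"op": "carry_out", "data": {
  "deltas": [
    [0,0,0,0,0,0,0.0],
    [0,0,0,0,0,0,0.0],
    [0,0,0,0,0,0,0.0],
    [0,0,0,0,0,0,0.0]
  ]
}}

```text
time_s: 2.15
tool_pos: [0.539, 0.1717, 0.144]
orientation: [0.001, 0.11, 0.994, 0.0]
ft_force: [-0.4, -1.4, 0.1]
grip_width: 0.0234
gripper_force: 0.5
```

```bash
python3 goal.py .543 .1665 .2 77.3
```

```text
pos [0.539  0.1717 0.144 ] turn [0.03 0.1  0.02] shift in goal frame [-0.0051 -0.0041 -0.056 ] t 2.15 q [ 0.19  0.3   1.63 -0.    1.21 -1.16] grip 0.0234 0.5 F [-0.4 -1.4  0.1]
```

Call:
{"op": "carry_out", "data": {
  "deltas": [
    [0,0,0,-0.0045,-0.004,0.002,0.03],
    [0,0,0,0,0,0,0.0],
    [0,0,0,0,0,0,0.0],
    [0,0,0,0,0,0,0.0],
    [0,0,0,0,0,0,0.0]
  ]
}}

```text
time_s: 2.57
tool_pos: [0.542, 0.1665, 0.1409]
orientation: [-0.0, 0.111, 0.994, -0.0]
ft_force: [1.1, -0.1, -0.0]
grip_width: 0.0135
gripper_force: 30.0
```

Call:
{"op": "carry_out", "data": {
  "deltas": [
    [0,0,0,0,0,0,0.0],
    [0,0,0,0,0,0,0.0]
  ]
}}

```text
time_s: 2.73
tool_pos: [0.542, 0.1665, 0.1409]
orientation: [-0.0, 0.111, 0.994, -0.0]
ft_force: [0.9, -0.9, 0.6]
grip_width: 0.0136
gripper_force: 30.0
```

```bash
python3 goal.py .543 .1665 .2 77.3
```

```text
pos [0.542  0.1665 0.1409] turn [-0.01 -0.    0.01] shift in goal frame [-0.001   0.0002 -0.0591] t 2.7333 q [ 0.18  0.31  1.63 -0.    1.21 -1.17] grip 0.0136 30.0 F [ 0.9 -0.9  0.6]
```

Gripped, with the seated TCP at (0.542, 0.1665, 0.1409). Lifting the lid and carrying it to (0.36, 0.06).

Call:
{"op": "carry_out", "data": {
  "deltas": [
    [0,0,0,0,0,-0.02,0],
    [0,0,0,0,0,-0.03,0],
    [0,0,0,0.005,-0.005,-0.01,0],
    [0,0,0,0.022,-0.02,0,0],
    [0,0,0,0.027,-0.025,0,0]
  ]
}}

```text
time_s: 3.15
tool_pos: [0.4794, 0.13, 0.2011]
orientation: [0.001, 0.11, 0.994, 0.0]
ft_force: [-0.2, 0.5, -0.9]
grip_width: 0.0137
gripper_force: 30.0
```

Call:
{"op": "carry_out", "data": {
  "deltas": [
    [0,0,0,0.028,-0.026,0,0],
    [0,0,0,0.028,-0.026,0.01,0],
    [0,0,0,0.025,-0.023,0.02,0],
    [0,0,0,0.019,-0.018,0.03,0],
    [0,0,0,0,0,0.035,0]
  ]
}}

```text
time_s: 3.57
tool_pos: [0.3549, 0.0595, 0.1055]
orientation: [-0.0, 0.111, 0.994, -0.001]
ft_force: [0.1, 0.9, -2.0]
grip_width: 0.0137
gripper_force: 30.0
```

```bash
python3 goal.py .36 .06 .02 77.3
```

```text
pos [0.3549 0.0595 0.1055] turn [-0.07 -0.03 -0.05] shift in goal frame [-0.0049  0.0016  0.0855] t 3.5667 q [-0.03  0.04  2.08 -0.    1.03 -1.37] grip 0.0137 30.0 F [ 0.1  0.9 -2. ]
```

Call:
{"op": "carry_out", "data": {
  "deltas": [
    [0,0,0,0,0,0.03,0],
    [0,0,0,0,0,0.03,0],
    [0,0,0,0,0,0.018,0],
    [0,0,0,0,0,0.004,0],
    [0,0,0,0,0,0,0]
  ]
}}

```text
time_s: 3.98
tool_pos: [0.3586, 0.061, 0.023]
orientation: [-0.002, 0.111, 0.994, -0.0]
ft_force: [-0.9, -0.3, -1.2]
grip_width: 0.0136
gripper_force: 30.0
```

```bash
python3 goal.py .36 .06 .0195 77.3
```

```text
pos [0.3586 0.061  0.023 ] turn [-0.03 -0.2   0.  ] shift in goal frame [-0.0015 -0.0007  0.0035] t 3.9833 q [-0.02  0.17  2.2   0.    0.78 -1.37] grip 0.0136 30.0 F [-0.9 -0.3 -1.2]
```

Call:
{"op": "carry_out", "data": {
  "deltas": [
    [0,0,0,0,0,0.003,0],
    [0,0,0,0,0,0,0],
    [0,0,0,0,0,0,0],
    [0,0,0,0,0,0,0]
  ]
}}

```text
time_s: 4.32
tool_pos: [0.3612, 0.0611, 0.0218]
orientation: [0.001, 0.11, 0.994, 0.0]
ft_force: [-0.6, -1.1, -1.1]
grip_width: 0.0139
gripper_force: 30.0
```

Call:
{"op": "carry_out", "data": {
  "deltas": [
    [0,0,0,0,0,0.002,0],
    [0,0,0,0,0,0,0],
    [0,0,0,0,0,0,0]
  ]
}}

```text
time_s: 4.57
tool_pos: [0.3604, 0.061, 0.0191]
orientation: [0.0, 0.11, 0.994, 0.0]
ft_force: [0.0, -0.2, -1.0]
grip_width: 0.0138
gripper_force: 30.0
```

Call:
{"op": "carry_out", "data": {
  "deltas": [
    [0,0,0,0,0,0.001,0],
    [0,0,0,0,0,0,0],
    [0,0,0,0,0,0,0]
  ]
}}

```text
time_s: 4.82
tool_pos: [0.3605, 0.061, 0.0188]
orientation: [0.0, 0.111, 0.994, 0.0]
ft_force: [-2.4, 0.3, 10.9]
grip_width: 0.0135
gripper_force: 30.0
```

Contact with the bench (10.9 N). Releasing and going back over the dish.

Call:
{"op": "carry_out", "data": {
  "deltas": [
    [0,0,0,0,0,-0.0005,0.06],
    [0,0,0,0,0,0,0.06],
    [0,0,0,0,0,0,0.06],
    [0,0,0,0,0,0,0.06],
    [0,0,0,0,0,-0.03,0.06]
  ]
}}

```text
time_s: 5.23
tool_pos: [0.3564, 0.061, 0.0454]
orientation: [-0.005, 0.111, 0.994, -0.0]
ft_force: [0.4, 0.6, -0.6]
grip_width: 0.0439
gripper_force: 0.0
```

Call:
{"op": "carry_out", "data": {
  "deltas": [
    [0,0,0,0,0,-0.04,0.06],
    [0,0,0,0,0,-0.04,0.06],
    [0,0,0,0,0,-0.04,0.06],
    [0,0,0,-0.027,0.025,-0.015,0.06],
    [0,0,0,-0.027,0.025,0,0.06]
  ]
}}

```text
time_s: 5.65
tool_pos: [0.4269, 0.0981, 0.1886]
orientation: [0.005, 0.111, 0.994, 0.001]
ft_force: [1.5, 0.2, -0.3]
grip_width: 0.0598
gripper_force: 0.0
```

Call:
{"op": "carry_out", "data": {
  "deltas": [
    [0,0,0,-0.026,0.024,0,0.06],
    [0,0,0,-0.01,0.01,0,0.06],
    [0,0,0,0,0,0,0.06],
    [0,0,0,0,0,0,0.06]
  ]
}}

```text
time_s: 5.98
tool_pos: [0.4661, 0.1232, 0.1827]
orientation: [-0.001, 0.11, 0.994, -0.0]
ft_force: [-1.2, -0.2, -0.4]
grip_width: 0.0601
gripper_force: 0.0
```

```bash
python3 goal.py .542 .1665 .19 77.3
python3 - <<'E'
from h import *
for n in ("wrist","top","side"):
    im,P,c=cam(n); save(n+"2",im); np.savez(n+"2.npz",im=im,P=P)
    D=(P-np.array([.542,.1665,0])); a=np.radians(-12.7); ex=np.array([np.cos(a),np.sin(a),0]); ey=np.array([-ex[1],ex[0],0])
    lx,ly=D@ex,D@ey
    m=(abs(lx)<.034)&(abs(ly)<.044)&(P[...,2]>.09)&(P[...,2]<.135); A=P[m]
    print(n,len(A)); 
    if len(A)>5: print(" tab",cv2.minAreaRect((A[:,:2]*1000).astype(np.float32)),A[:,2].max(),np.median(A[:,2]))
    m=(abs(lx)<.06)&(abs(ly)<.07)&(P[...,2]>.123)&(P[...,2]<.136)&((abs(lx)>.034)|(abs(ly)>.044))
    A=P[m]; print(" rim",len(A), cv2.minAreaRect((A[:,:2]*1000).astype(np.float32)) if len(A)>5 else "")
E
```

```text
pos [0.4661 0.1232 0.1827] turn [-0.06 -0.13  0.06] shift in goal frame [-0.0646  0.0589 -0.0073] t 5.9833 q [ 0.11  0.15  1.73 -0.    1.26 -1.24] grip 0.0601 0.0 F [-1.2 -0.2 -0.4]
wrist 79
 tab ((542.7861938476562, 185.0550079345703), (51.45591354370117, 46.53717803955078), 77.22840118408203) 0.11992922710035234 0.10525687699104914
 rim 1811 ((527.9689331054688, 166.285888671875), (106.33963775634766, 59.87384033203125), 76.65266418457031)
top 0
 rim 105 ((570.7920532226562, 160.96226501464844), (107.1534652709961, 31.83388900756836), 78.84342193603516)
side 80
 tab ((543.4678344726562, 165.62759399414062), (10.211079597473145, 21.742319107055664), 77.71696472167969) 0.12294779971030857 0.11130508590648261
 rim 397 ((541.8458251953125, 165.52313232421875), (108.54238891601562, 84.22021484375), 76.48280334472656)
```

View pics/wrist2.png

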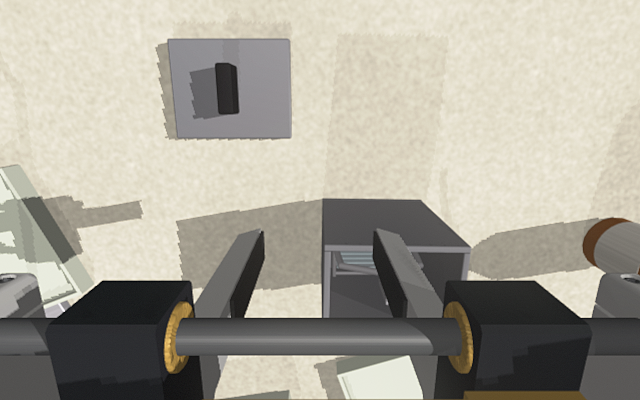

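The lid lies flat at wrist(228,90). The rack is in the open dish, with its tab at about (0.5424, 0.165), top z ≈ 0.12. Moving over the tab.

Call:
{"op": "carry_out", "data": {
  "deltas": [
    [0,0,0,-0.024,0.021,0,0.04],
    [0,0,0,-0.024,0.021,0,0.04],
    [0,0,0,-0.0174,0.0153,0,0.04],
    [0,0,0,0,0,0,0.04],
    [0,0,0,0,0,0,0.04]
  ]
}}

```text
time_s: 6.55
tool_pos: [0.5423, 0.1642, 0.1831]
orientation: [-0.001, 0.111, 0.994, -0.0]
ft_force: [-1.9, 0.5, -0.5]
grip_width: 0.04
gripper_force: 0.0
```

```bash
python3 goal.py .5424 .1648 .094 77.3
```

```text
pos [0.5423 0.1642 0.1831] turn [-0.05 -0.08  0.  ] shift in goal frame [0.0001 0.0006 0.0891] t 6.55 q [ 0.17  0.28  1.56 -0.    1.31 -1.18] grip 0.04 0.0 F [-1.9  0.5 -0.5]
```

Call:
{"op": "carry_out", "data": {
  "deltas": [
    [0,0,0,0,0.0005,0.025,0.04],
    [0,0,0,0,0,0.025,0.04],
    [0,0,0,0,0,0.022,0.04],
    [0,0,0,0,0,0.016,0.04],
    [0,0,0,0,0,0,0.04]
  ]
}}

```text
time_s: 6.97
tool_pos: [0.5383, 0.1636, 0.0925]
orientation: [-0.004, 0.111, 0.994, -0.001]
ft_force: [-0.3, 0.7, -0.3]
grip_width: 0.0401
gripper_force: 0.0
```

```bash
python3 goal.py .5424 .1648 .094 77.3
```

```text
pos [0.5383 0.1636 0.0925] turn [-0.2  -0.44 -0.03] shift in goal frame [-0.0037  0.0021 -0.0015] t 6.9667 q [ 0.17  0.35  1.7  -0.    1.11 -1.18] grip 0.0401 0.0 F [-0.3  0.7 -0.3]
```

Call:
{"op": "carry_out", "data": {
  "deltas": [
    [0,0,0,0,0,0,0.04],
    [0,0,0,0,0,0,0.04],
    [0,0,0,0,0,0,0.02]
  ]
}}

```text
time_s: 7.22
tool_pos: [0.5437, 0.1651, 0.0972]
orientation: [0.001, 0.111, 0.994, 0.0]
ft_force: [0.1, -0.2, 0.1]
grip_width: 0.0362
gripper_force: 0.0
```

Call:
{"op": "carry_out", "data": {
  "deltas": [
    [0,0,0,0,0,0,0.0],
    [0,0,0,0,0,0,0.0],
    [0,0,0,0,0,0,0.0],
    [0,0,0,0,0,0,0.0]
  ]
}}

```text
time_s: 7.55
tool_pos: [0.5432, 0.1652, 0.0958]
orientation: [0.0, 0.11, 0.994, 0.0]
ft_force: [-1.4, -0.8, 0.6]
grip_width: 0.0096
gripper_force: 1.4
```

```bash
python3 goal.py .5424 .1648 .24 77.3
```

```text
pos [0.5432 0.1652 0.0958] turn [0.01 0.03 0.01] shift in goal frame [ 0.0007 -0.0006 -0.1442] t 7.55 q [ 0.17  0.35  1.69 -0.    1.11 -1.18] grip 0.0096 1.4 F [-1.4 -0.8  0.6]
```

Call:
{"op": "carry_out", "data": {
  "deltas": [
    [0,0,0,0,0,0,0.0],
    [0,0,0,0,0,0,0.0],
    [0,0,0,0,0,-0.01,0.0],
    [0,0,0,0,0,-0.02,0.0],
    [0,0,0,0,0,-0.02,0.0]
  ]
}}

```text
time_s: 7.97
tool_pos: [0.5419, 0.1652, 0.1451]
orientation: [-0.002, 0.111, 0.994, -0.0]
ft_force: [0.2, -0.2, -4.1]
grip_width: 0.0077
gripper_force: 30.0
```

Call:
{"op": "carry_out", "data": {
  "deltas": [
    [0,0,0,0,0,-0.025,0.0],
    [0,0,0,0,0,-0.03,0.0],
    [0,0,0,0,0,-0.03,0.0],
    [0,0,0,0,0,-0.025,0.0],
    [0,0,0,0,0,-0.005,0.0]
  ]
}}

```text
time_s: 8.38
tool_pos: [0.5452, 0.1658, 0.2654]
orientation: [0.004, 0.11, 0.994, 0.001]
ft_force: [0.8, 0.5, -2.9]
grip_width: 0.0079
gripper_force: 30.0
```

Call:
{"op": "carry_out", "data": {
  "deltas": [
    [0,0,0,0,0,0,0.0],
    [0,0,0,0,0,0,0.0]
  ]
}}

```text
time_s: 8.55
tool_pos: [0.5422, 0.1651, 0.2591]
orientation: [-0.001, 0.111, 0.994, -0.0]
ft_force: [0.5, 0.4, -4.2]
grip_width: 0.0078
gripper_force: 30.0
```

```bash
python3 goal.py .397 -.25 .26 99.3;python3 goal.py .397 -.25 .26 77.3
```

```text
pos [0.5422 0.1651 0.2591] turn [-1.000e-02 -1.300e-01 -2.199e+01] shift in goal frame [ 0.2104 -0.3862 -0.0009] t 8.55 q [ 0.17  0.24  1.42  0.    1.48 -1.18] grip 0.0078 30.0 F [ 0.5  0.4 -4.2]
pos [0.5422 0.1651 0.2591] turn [-0.04 -0.13  0.01] shift in goal frame [ 0.0504 -0.4369 -0.0009] t 8.55 q [ 0.17  0.24  1.42  0.    1.48 -1.18] grip 0.0078 30.0 F [ 0.5  0.4 -4.2]
```

Call:
{"op": "carry_out", "data": {
  "deltas": [
    [0,0,0,0.012,-0.02,0,0.0],
    [0,0,0,0.02,-0.032,0,0.0],
    [0,0,0,0.022,-0.034,0,0.0],
    [0,0,0,0.022,-0.034,0,0.0],
    [0,0,0,0.022,-0.034,0,0.0]
  ]
}}

```text
time_s: 8.97
tool_pos: [0.4105, 0.0358, 0.2576]
orientation: [-0.003, 0.11, 0.994, -0.0]
ft_force: [0.5, 0.3, -3.3]
grip_width: 0.008
gripper_force: 30.0
```

Call:
{"op": "carry_out", "data": {
  "deltas": [
    [0,0,-3,0.02,-0.034,0,0.0],
    [0,0,-5,0.004,-0.02,0,0.0],
    [0,0,-5,0,-0.02,0,0.0],
    [0,0,-5,0,-0.02,0,0.0],
    [0,0,-4,0,-0.02,0,0.0]
  ]
}}

```text
time_s: 9.38
tool_pos: [0.3774, -0.0714, 0.2583]
orientation: [-0.002, -0.083, 0.997, 0.001]
ft_force: [0.4, 0.5, -4.2]
grip_width: 0.0079
gripper_force: 30.0
```

```bash
python3 goal.py .387 -.2515 .26 99.3
```

```text
pos [ 0.3774 -0.0714  0.2583] turn [ 0.14 -0.21  0.21] shift in goal frame [ 0.0196 -0.1793 -0.0017] t 9.3833 q [-0.37 -0.05  1.75  0.    1.44 -2.11] grip 0.0079 30.0 F [ 0.4  0.5 -4.2]
```

Call:
{"op": "carry_out", "data": {
  "deltas": [
    [0,0,0,0.006,-0.036,0,0.0],
    [0,0,0,0.006,-0.038,0,0.0],
    [0,0,0,0.006,-0.038,0,0.0],
    [0,0,0,0.002,-0.036,0.005,0.0],
    [0,0,0,0,-0.03,0.01,0.0]
  ]
}}

```text
time_s: 9.8
tool_pos: [0.3878, -0.2524, 0.2438]
orientation: [-0.001, -0.08, 0.997, 0.0]
ft_force: [0.9, 0.4, -3.9]
grip_width: 0.0074
gripper_force: 30.0
```

Call:
{"op": "carry_out", "data": {
  "deltas": [
    [0,0,0,0,0,0.007,0.0],
    [0,0,0,0,0,0,0.0],
    [0,0,0,0,0,0,0.0]
  ]
}}

```text
time_s: 10.05
tool_pos: [0.3873, -0.2484, 0.2361]
orientation: [-0.002, -0.081, 0.997, 0.003]
ft_force: [0.2, 0.1, -3.3]
grip_width: 0.0077
gripper_force: 30.0
```

```bash
python3 goal.py .476 -.237 .236 99.3
cat > look.py <<'E'
import sys
from h import *
k=sys.argv[1]
a=np.radians(9.3); ex=np.array([np.cos(a),np.sin(a),0]); ey=np.array([-ex[1],ex[0],0])
out=[]
for n in ("side","top"):
    im,P,c=cam(n); np.savez(n+k+".npz",im=im,P=P)
    K,M,t=c; q=M@np.array([.44,-.24,.2])+t; u,v=(K@q)[:2]/q[2]; u,v=int(u),int(v)
    cr=im[max(0,v-55):v+55,u-65:u+65]; out.append(cv2.resize(cr,(390,330),interpolation=3))
save("hang"+k,np.hstack(out))
E
python3 look.py 3
```

```text
pos [ 0.3873 -0.2484  0.2361] turn [ 0.32 -0.2  -0.03] shift in goal frame [-0.0894 -0.0031  0.0001] t 10.05 q [-0.72  0.09  1.67  0.    1.39 -2.46] grip 0.0077 30.0 F [ 0.2  0.1 -3.3]
```

View pics/hang3.png

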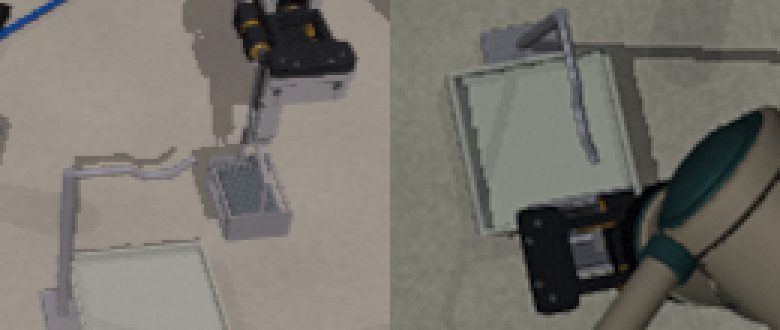

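The rack hangs from the gripper in front of the hook tip (left crop: tip (193,160), handle (248,150)), in line with it. Advancing over the tip.

Call:
{"op": "carry_out", "data": {
  "deltas": [
    [0,0,0,-0.01,-0.003,0,0.0],
    [0,0,0,-0.015,0,0,0.0],
    [0,0,0,-0.015,0,0,0.0],
    [0,0,0,0,0,0,0.0]
  ]
}}

```text
time_s: 10.48
tool_pos: [0.433, -0.246, 0.2388]
orientation: [0.002, -0.082, 0.997, -0.0]
ft_force: [0.3, -0.3, -3.1]
grip_width: 0.008
gripper_force: 30.0
```

```bash
python3 goal.py .476 -.237 .236 99.3
```

```text
pos [ 0.433  -0.246   0.2388] turn [-0.06  0.24  0.15] shift in goal frame [-0.0439  0.0019  0.0028] t 10.4833 q [-0.66  0.14  1.6   0.    1.4  -2.39] grip 0.008 30.0 F [ 0.3 -0.3 -3.1]
```

Call:
{"op": "carry_out", "data": {
  "deltas": [
    [0,0,0,-0.012,0.001,0.001,0.0],
    [0,0,0,-0.015,0,0,0.0],
    [0,0,0,-0.014,0,0,0.0],
    [0,0,0,-0.004,0,0,0.0],
    [0,0,0,0,0,0,0.0]
  ]
}}

```text
time_s: 10.9
tool_pos: [0.4745, -0.2381, 0.2371]
orientation: [0.0, -0.082, 0.997, 0.0]
ft_force: [-0.1, 0.9, -2.1]
grip_width: 0.0079
gripper_force: 30.0
```

```bash
python3 goal.py .476 -.237 .211 99.3
```

```text
pos [ 0.4745 -0.2381  0.2371] turn [0.02 0.01 0.09] shift in goal frame [-0.0016  0.0008  0.0261] t 10.9 q [-0.6   0.19  1.54  0.    1.41 -2.33] grip 0.0079 30.0 F [-0.1  0.9 -2.1]
```

Call:
{"op": "carry_out", "data": {
  "deltas": [
    [0,0,0,-0.001,0.001,0.009,0.0],
    [0,0,0,0,0,0.009,0.0],
    [0,0,0,0,0,0.006,0.0],
    [0,0,0,0,0,0,0.0],
    [0,0,0,0,0,0,0.0]
  ]
}}

```text
time_s: 11.32
tool_pos: [0.4729, -0.237, 0.2127]
orientation: [-0.001, -0.081, 0.997, 0.001]
ft_force: [-0.0, -0.3, -3.4]
grip_width: 0.0078
gripper_force: 30.0
```

Call:
{"op": "carry_out", "data": {
  "deltas": [
    [0,0,0,0,0,0.002,0.0],
    [0,0,0,0,0,0,0.0],
    [0,0,0,0,0,0,0.0]
  ]
}}

```text
time_s: 11.57
tool_pos: [0.4737, -0.2372, 0.2116]
orientation: [0.0, -0.081, 0.997, -0.0]
ft_force: [-0.7, -0.3, -3.9]
grip_width: 0.0078
gripper_force: 30.0
```

```bash
python3 goal.py .476 -.237 .209 99.3
```

```text
pos [ 0.4737 -0.2372  0.2116] turn [-0.01  0.02 -0.01] shift in goal frame [-0.0023 -0.0001  0.0026] t 11.5667 q [-0.6   0.2   1.59  0.    1.35 -2.33] grip 0.0078 30.0 F [-0.7 -0.3 -3.9]
```

Call:
{"op": "carry_out", "data": {
  "deltas": [
    [0,0,0,-0.001,0,0.002,0.0],
    [0,0,0,0,0,0,0.0],
    [0,0,0,0,0,0,0.0]
  ]
}}

```text
time_s: 11.82
tool_pos: [0.4751, -0.2375, 0.2101]
orientation: [0.0, -0.081, 0.997, -0.001]
ft_force: [-0.7, -0.0, 0.1]
grip_width: 0.008
gripper_force: 30.0
```

Call:
{"op": "carry_out", "data": {
  "deltas": [
    [0,0,0,0,0,0.001,0.0],
    [0,0,0,0,0,0,0.0],
    [0,0,0,0,0,0,0.0]
  ]
}}

```text
time_s: 12.07
tool_pos: [0.4751, -0.2375, 0.2098]
orientation: [0.001, -0.081, 0.997, -0.001]
ft_force: [-1.4, -1.4, 5.6]
grip_width: 0.0078
gripper_force: 30.0
```

Borne at TCP z 0.210, which matches the seat height. Backing off a touch and opening.

Call:
{"op": "carry_out", "data": {
  "deltas": [
    [0,0,0,0,0,-0.0007,0.0],
    [0,0,0,0,0,0,0.012],
    [0,0,0,0,0,0,0.02],
    [0,0,0,0,0,0,0.03],
    [0,0,0,0,0,0,0.04]
  ]
}}

```text
time_s: 12.48
tool_pos: [0.4747, -0.2367, 0.2088]
orientation: [-0.0, -0.081, 0.997, 0.0]
ft_force: [-0.1, -0.4, -0.5]
grip_width: 0.0291
gripper_force: 0.0
```

Call:
{"op": "carry_out", "data": {
  "deltas": [
    [0,0,0,0,0,0,0.05],
    [0,0,0,0,0,0,0.05],
    [0,0,0,0,0,-0.015,0.05],
    [0,0,0,0,0,-0.03,0.05],
    [0,0,0,0,0,-0.035,0.05]
  ]
}}

```text
time_s: 12.9
tool_pos: [0.4736, -0.2362, 0.288]
orientation: [-0.002, -0.081, 0.997, 0.002]
ft_force: [-0.2, -0.5, -0.2]
grip_width: 0.0499
gripper_force: 0.0
```

```bash
python3 look.py 4; python3 goal.py .3605 .061 .2 77.3
```

```text
pos [ 0.4773 -0.2387  0.2947] turn [-0.33  0.54 22.01] shift in goal frame [0.1799 0.2667 0.0947] t 13.0 q [-0.59  0.17  1.43  0.    1.53 -2.33] grip 0.0505 0.0 F [-0.3  0.1  0.9]
```

View pics/hang4.png

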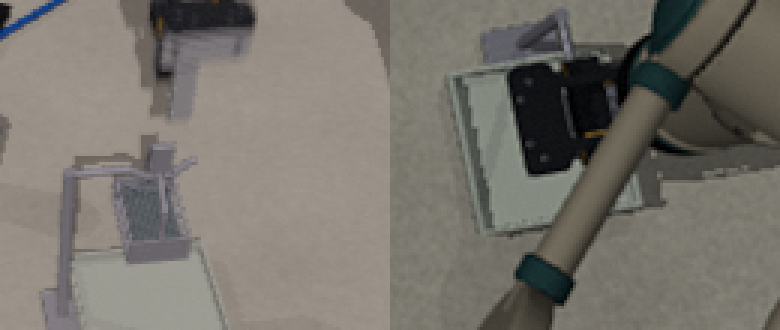

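The rack hangs freely and upright on the seat (side crop: tab (160,155), handle on the rod). Returning for the lid.

Call:
{"op": "carry_out", "data": {
  "deltas": [
    [0,0,0,0.006,0.025,0,0.06],
    [0,0,0,0.009,0.038,0,0.06],
    [0,0,0,0.009,0.038,0,0.06],
    [0,0,0,0.009,0.038,0,0.06],
    [0,0,0,0.009,0.038,0.01,0.06]
  ]
}}

```text
time_s: 13.42
tool_pos: [0.4046, -0.0681, 0.2798]
orientation: [0.001, -0.081, 0.997, -0.0]
ft_force: [0.6, 1.0, -0.1]
grip_width: 0.06
gripper_force: 0.0
```

Call:
{"op": "carry_out", "data": {
  "deltas": [
    [0,0,6,0,0.02,0.025,0.06],
    [0,0,6,0,0.02,0.025,0.06],
    [0,0,6,0,0.02,0.025,0.06],
    [0,0,4,0,0.02,0.015,0.06],
    [0,0,0,0,0,0,0.06]
  ]
}}

```text
time_s: 13.83
tool_pos: [0.4012, 0.0134, 0.1858]
orientation: [-0.004, 0.11, 0.994, 0.001]
ft_force: [-0.2, -0.5, 0.5]
grip_width: 0.0601
gripper_force: 0.0
```

```bash
python3 goal.py .3605 .061 .1 77.3
python3 - <<'E'
from h import *
for n in ("top","side"):
    im,P,c=cam(n)
    m=(abs(P[...,0]-.36)<.08)&(abs(P[...,1]-.061)<.08)
    A=P[m&(P[...,2]>.008)&(P[...,2]<.02)];B=P[m&(P[...,2]>.03)&(P[...,2]<.048)]
    for C in (A,B): print(n,len(C),cv2.minAreaRect((C[:,:2]*1000).astype(np.float32)) if len(C)>5 else "")
E
```

```text
pos [0.4012 0.0134 0.1858] turn [ 0.08 -0.42  0.08] shift in goal frame [0.0501 0.0375 0.0858] t 13.8333 q [-0.14  0.03  1.86  0.    1.26 -1.49] grip 0.0601 0.0 F [-0.2 -0.5  0.5]
top 173 ((322.7041015625, 65.65184020996094), (99.01657104492188, 15.110862731933594), 80.22695922851562)
top 0 
side 1121 ((361.26007080078125, 61.57623291015625), (116.92462921142578, 91.74088287353516), 77.44119262695312)
side 109 ((361.6320495605469, 63.04502868652344), (16.473060607910156, 44.404449462890625), 78.86585998535156)
```

Call:
{"op": "carry_out", "data": {
  "deltas": [
    [0,0,0,0.025,0.018,0.02,0.06],
    [0,0,0,0.022,0.018,0.02,0.06],
    [0,0,0,0,0,0.02,0.06],
    [0,0,0,0,0,0.02,0.06],
    [0,0,0,0,0,0,0.06]
  ]
}}

```text
time_s: 14.35
tool_pos: [0.3646, 0.0551, 0.1076]
orientation: [-0.002, 0.11, 0.994, -0.0]
ft_force: [-0.3, -0.2, -0.6]
grip_width: 0.06
gripper_force: 0.0
```

Call:
{"op": "carry_out", "data": {
  "deltas": [
    [0,0,0,0,0,0,0.06],
    [0,0,0,0,0,0,0.06]
  ]
}}

```text
time_s: 14.52
tool_pos: [0.368, 0.055, 0.1105]
orientation: [0.001, 0.111, 0.994, 0.0]
ft_force: [-0.3, 0.2, -0.8]
grip_width: 0.0601
gripper_force: 0.0
```

```bash
python3 goal.py .3605 .061 .021 77.3
```

```text
pos [0.368  0.055  0.1105] turn [ 0.02  0.16 -0.03] shift in goal frame [0.0087 0.0042 0.0895] t 14.5167 q [-0.04  0.05  2.05 -0.    1.04 -1.39] grip 0.0601 0.0 F [-0.3  0.2 -0.8]
```

Call:
{"op": "carry_out", "data": {
  "deltas": [
    [0,0,0,0.008,0.0042,0.02,0.06],
    [0,0,0,0,0,0.025,0.06],
    [0,0,0,0,0,0.025,0.06],
    [0,0,0,0,0,0.018,0.06],
    [0,0,0,0,0,0,0.06]
  ]
}}

```text
time_s: 14.93
tool_pos: [0.3587, 0.0612, 0.02]
orientation: [-0.002, 0.111, 0.994, -0.0]
ft_force: [0.3, -1.1, 0.6]
grip_width: 0.0598
gripper_force: 0.0
```

Call:
{"op": "carry_out", "data": {
  "deltas": [
    [0,0,0,0,0,0,0.06],
    [0,0,0,0,0,0,0.06]
  ]
}}

```text
time_s: 15.1
tool_pos: [0.3614, 0.0613, 0.0225]
orientation: [0.002, 0.111, 0.994, 0.0]
ft_force: [-0.5, -0.4, -0.5]
grip_width: 0.0601
gripper_force: 0.0
```

```bash
python3 goal.py .3605 .061 .0195 77.3
```

```text
pos [0.3614 0.0613 0.0225] turn [ 0.04  0.18 -0.01] shift in goal frame [ 0.0008 -0.0005  0.003 ] t 15.1 q [-0.02  0.17  2.2   0.    0.77 -1.37] grip 0.0601 0.0 F [-0.5 -0.4 -0.5]
```

Call:
{"op": "carry_out", "data": {
  "deltas": [
    [0,0,0,0.0008,-0.0003,0.001,0.04],
    [0,0,0,0,0,0,0.0],
    [0,0,0,0,0,0,0.0],
    [0,0,0,0,0,0,0.0],
    [0,0,0,0,0,0,0.0]
  ]
}}

```text
time_s: 15.52
tool_pos: [0.3588, 0.0615, 0.0205]
orientation: [0.0, 0.11, 0.994, 0.0]
ft_force: [0.3, -0.7, -0.3]
grip_width: 0.03
gripper_force: 0.0
```

Call:
{"op": "carry_out", "data": {
  "deltas": [
    [0,0,0,0,0,0,0.0],
    [0,0,0,0,0,0,0.0],
    [0,0,0,0,0,0,0.0],
    [0,0,0,0,0,0,0.0]
  ]
}}

```text
time_s: 15.85
tool_pos: [0.3586, 0.0615, 0.0202]
orientation: [-0.0, 0.111, 0.994, 0.0]
ft_force: [0.4, -0.0, 2.0]
grip_width: 0.0135
gripper_force: 30.0
```

```bash
python3 goal.py .542 .1665 .2 77.3
```

```text
pos [0.3586 0.0615 0.0202] turn [ 0.   -0.    0.01] shift in goal frame [-0.1559  0.1427 -0.1798] t 15.85 q [-0.02  0.18  2.2   0.    0.76 -1.37] grip 0.0135 30.0 F [ 0.4 -0.   2. ]
```

Call:
{"op": "carry_out", "data": {
  "deltas": [
    [0,0,0,0,0,-0.02,0],
    [0,0,0,0,0,-0.04,0],
    [0,0,0,0,0,-0.04,0],
    [0,0,0,0,0,-0.04,0],
    [0,0,0,0,0,-0.035,0]
  ]
}}

```text
time_s: 16.27
tool_pos: [0.3582, 0.0616, 0.1973]
orientation: [0.0, 0.111, 0.994, 0.0]
ft_force: [0.6, 0.9, -1.9]
grip_width: 0.014
gripper_force: 30.0
```

Call:
{"op": "carry_out", "data": {
  "deltas": [
    [0,0,0,-0.02,0.018,-0.005,0],
    [0,0,0,-0.028,0.026,0,0],
    [0,0,0,-0.028,0.026,0,0],
    [0,0,0,-0.028,0.026,0,0],
    [0,0,0,-0.028,0.026,0,0]
  ]
}}

```text
time_s: 16.68
tool_pos: [0.515, 0.1525, 0.1996]
orientation: [-0.001, 0.11, 0.994, -0.0]
ft_force: [0.3, -0.2, -1.5]
grip_width: 0.0139
gripper_force: 30.0
```

Call:
{"op": "carry_out", "data": {
  "deltas": [
    [0,0,0,-0.02,0.019,0,0],
    [0,0,0,0,0,0,0],
    [0,0,0,0,0,0,0],
    [0,0,0,0,0,0,0]
  ]
}}

```text
time_s: 17.02
tool_pos: [0.5364, 0.1653, 0.1991]
orientation: [-0.002, 0.11, 0.994, -0.001]
ft_force: [-0.6, 0.1, -2.2]
grip_width: 0.0138
gripper_force: 30.0
```

```bash
python3 goal.py .5401 .1668 .15 77.3
```

```text
pos [0.5364 0.1653 0.1991] turn [-0.09 -0.17  0.02] shift in goal frame [-0.0032  0.0022  0.0491] t 17.0167 q [ 0.18  0.26  1.54 -0.    1.34 -1.17] grip 0.0138 30.0 F [-0.6  0.1 -2.2]
```

Call:
{"op": "carry_out", "data": {
  "deltas": [
    [0,0,0,-0.003,0.002,0.02,0],
    [0,0,0,0,0,0.015,0],
    [0,0,0,0,0,0.008,0],
    [0,0,0,0,0,0,0],
    [0,0,0,0,0,0,0]
  ]
}}

```text
time_s: 17.43
tool_pos: [0.5403, 0.1665, 0.1574]
orientation: [-0.0, 0.111, 0.994, -0.0]
ft_force: [0.7, 0.0, -1.5]
grip_width: 0.0137
gripper_force: 30.0
```

```bash
python3 goal.py .5401 .1668 .145 77.3
```

```text
pos [0.5403 0.1665 0.1574] turn [-0.02 -0.04 -0.02] shift in goal frame [0.0003 0.0003 0.0124] t 17.4333 q [ 0.18  0.29  1.6   0.    1.25 -1.17] grip 0.0137 30.0 F [ 0.7  0.  -1.5]
```

Call:
{"op": "carry_out", "data": {
  "deltas": [
    [0,0,0,0,0,0.006,0],
    [0,0,0,0,0,0.006,0],
    [0,0,0,0,0,0,0],
    [0,0,0,0,0,0,0],
    [0,0,0,0,0,0,0]
  ]
}}

```text
time_s: 17.85
tool_pos: [0.5413, 0.167, 0.1453]
orientation: [0.0, 0.111, 0.994, 0.0]
ft_force: [0.2, -0.7, -2.6]
grip_width: 0.0141
gripper_force: 30.0
```

Call:
{"op": "carry_out", "data": {
  "deltas": [
    [0,0,0,0,0,0.002,0],
    [0,0,0,0,0,0,0],
    [0,0,0,0,0,0,0]
  ]
}}

```text
time_s: 18.1
tool_pos: [0.5412, 0.167, 0.1432]
orientation: [-0.0, 0.111, 0.994, 0.0]
ft_force: [-0.6, -0.2, -1.4]
grip_width: 0.0135
gripper_force: 30.0
```

Call:
{"op": "carry_out", "data": {
  "deltas": [
    [0,0,0,0,0,0.0015,0],
    [0,0,0,0,0,0,0],
    [0,0,0,0,0,0,0]
  ]
}}

```text
time_s: 18.35
tool_pos: [0.5415, 0.1671, 0.1422]
orientation: [0.0, 0.111, 0.994, 0.0]
ft_force: [0.4, 1.1, 1.4]
grip_width: 0.0137
gripper_force: 30.0
```

Seated at the predicted height (0.1422). Releasing and retreating.

Call:
{"op": "carry_out", "data": {
  "deltas": [
    [0,0,0,0,0,0,0.02],
    [0,0,0,0,0,0,0.05],
    [0,0,0,0,0,0,0.06],
    [0,0,0,0,0,0,0.06],
    [0,0,0,0,0,-0.02,0.06]
  ]
}}

```text
time_s: 18.77
tool_pos: [0.5385, 0.1664, 0.1583]
orientation: [-0.004, 0.111, 0.994, -0.001]
ft_force: [0.1, 0.3, -0.9]
grip_width: 0.0433
gripper_force: 0.0
```

Call:
{"op": "carry_out", "data": {
  "deltas": [
    [0,0,0,0,0,-0.035,0.06],
    [0,0,0,0,0,-0.035,0.06],
    [0,0,0,0.035,0,-0.02,0.06],
    [0,0,0,0.04,0,0,0.06],
    [0,0,0,0.04,0,0,0.06]
  ]
}}

```text
time_s: 19.18
tool_pos: [0.4292, 0.1925, 0.253]
orientation: [0.001, 0.111, 0.994, 0.001]
ft_force: [-1.2, 0.6, -0.7]
grip_width: 0.0599
gripper_force: 0.0
```

Call:
{"op": "carry_out", "data": {
  "deltas": [
    [0,0,0,0.03,0,0,0.06],
    [0,0,0,0,0,0,0.06],
    [0,0,0,0,0,0,0.06],
    [0,0,0,0,0,0,0.06]
  ]
}}

```text
time_s: 19.52
tool_pos: [0.4006, 0.1989, 0.252]
orientation: [0.001, 0.11, 0.994, 0.0]
ft_force: [0.5, 0.1, 0.5]
grip_width: 0.0599
gripper_force: 0.0
```

Run:
```python
from h import *
for n in ("top","side"):
    im,P,c=cam(n); save(n+"9",im)
    m=(abs(P[...,0]-.543)<.08)&(abs(P[...,1]-.1665)<.08)
    A=P[m&(P[...,2]>.127)&(P[...,2]<.148)];B=P[m&(P[...,2]>.153)&(P[...,2]<.17)]
    for C in (A,B): print(n,len(C),np.median(C[:,2]).round(4) if len(C) else 0,cv2.minAreaRect((C[:,:2]*1000).astype(np.float32)) if len(C)>5 else "")
    if len(A)>50: print(np.linalg.lstsq(np.c_[A[:,:2],np.ones(len(A))],A[:,2],rcond=None)[0])
```

```text
top 1507 0.1355 ((546.611572265625, 169.44189453125), (114.87646484375, 92.22494506835938), 77.54153442382812)
top 110 0.1613 ((546.3090209960938, 169.07839965820312), (14.161979675292969, 43.9028434753418), 76.95547485351562)
[-1.51317849e-03 -7.35586428e-05  1.36494124e-01]
side 1553 0.1366 ((544.5889892578125, 167.5635223388672), (116.18476104736328, 91.93131256103516), 77.27877044677734)
side 138 0.1619 ((544.5523681640625, 168.4859619140625), (15.663790702819824, 43.784523010253906), 76.62364196777344)
[ 0.00202765 -0.00095231  0.13571828]
```

View pics/side9.png

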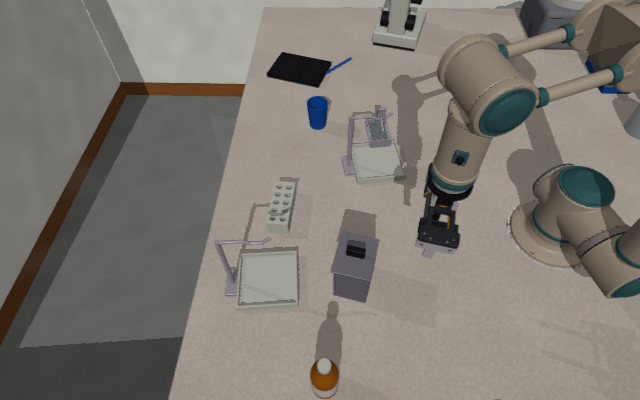

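The lid is seated level (side(356,250)), at the same height as at the start and about 2 mm from its original place. The rack hangs on the right stand's hook (380,125), and the bystanders haven't moved.

```bash
python3 -c "
from station import bot
print(bot.finish_job())"
```

```text
the job is handed in; nothing more can be done
None
```

The job is handed in at about 20 s robot time; the last pictures show the rack hanging free on the right-hand stand's hook, the lid level and seated on the dish within about 2 mm of where it began, and the tube block, beaker and bottle where they stood (the judge gave no verdict).

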